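Snap the sample box lid shut all the way round

ROBOT

A 6-joint arm with a two-finger parallel gripper is mounted at the origin on the work surface. World frame = base frame: x ahead of the robot, y to its left, z up, the work surface at z = 0. Lengths are in m, angles in rad, forces in N, time in s.
With the tool pointing down it reaches from about 0.3 to 1 m from the base axis. Payload 5.1 kg.
Tool frame: the origin (TCP) lies on the mounting face of the last link; the fingertips stand 190 mm ahead of it and the grasp point (between the pads) lies 171 mm ahead of it; y points along the fingers, x is the direction in which the jaws open and shut, and the axes are right-handed (so a half turn about y gives the same grasp; the last joint's range is limited). The gripper opens to 95 mm and grips with 3 to 60 N. Pads are 20 mm wide; open, the fingers measure 119 mm over their backs; the gripper's body (75 mm by 180 mm) begins 59 mm behind the grasp point.
Start: joints at [-1.328, 0.124, 1.65, -0, 1.367, -0.083], TCP at [0.208, -0.616, 0.405] pointing down, gripper open.
Joint ranges: [-2.61, 2.61], [-1.02, 2.33], [0.03, 2.71], [-1.35, 4.49], [0.32, 2.68], [-2.91, 2.91]. Speed limits (rad/s): [2.57, 2.57, 3.14, 3.14, 3.14, 3.14].

INTERFACE

Orientations are given as [roll, pitch, yaw] about the fixed x, y, z axes, in that order (R = Rz(yaw) Ry(pitch) Rx(roll)).
In Python, from bench import sensors, eyes, hand_in gives the robot as it stands.
- The arm moves only by the tool step_arm, never from a script. Its argument "commands" is one flat list of numbers, 7 for each row, row after row: the shift along the world's x, y, z in units of 25 mm (1.0 is 25 mm), then the turn, a rotation vector about the world's x, y, z in units of 10 degrees (1.0 is 10 degrees), then the opening, from 0 (shut) to 1 (fully open). In form: [x, y, z, ax, ay, az, grip, x, y, z, ax, ay, az, grip, ...]. A call has 1 to 5 rows; each row is the pose to reach, as a shift and turn from the pose commanded when the call began; what a row does not reach only later rows make up. A row lasts 1/8 s, in which the tool goes at most 62.5 mm and 10.7 degrees, less where a joint would pass 70% of its speed; a pose out of reach is approached as far as the arm can. A call with a gripper value outside its range is refused whole. The fingers move at their own pace and stop on an object; "grip_force" is the grip in N (left out, the last holds). Time passes only in rows, so rows that repeat a pose let the fingers close. It gives the time, the measured TCP pose, the force and the opening at its end, in the units of the state.
- sensors.observe(): the state, without advancing time (a new reading comes with each control period).
- eyes.read_camera(name): name is "scene" or "side" or "wrist"; returns the picture (384x512x3 uint8, red, green, blue); there is no depth.
- eyes.camera_params(name): a dict with "vfov" (degrees; the focal length in pixels is half the picture's height over the tangent of half this angle, whatever the lens; pixels are square), "cx", "cy" (the principal point, pixels), "rvec" (rotation vector, rad) and "tvec" (3), from world to camera coordinates, as OpenCV has them; the wrist camera has in their place "mount" (4x4, takes a point from camera to tool coordinates, whose origin is the TCP and whose axes are the tool frame's). Camera axes: x right, y down, z forward; pixel columns grow to the right and rows downward; lengths in m; the calibration is good to about 2 mm. The wrist camera is an equidistant fisheye: a pixel r from the principal point sees the ray r / f radians off the axis. A picture is of the moment at which its call begins: read the wrist's pose just before it. camera_params takes no time and is no camera call.
- hand_in(): hands the job in, once; it reports no verdict.
The state is a dict: "clock": time; "joint_positions": joint angles; "joint_velocities": joint speeds; "effort": joint torques, N m; "tool_pos": TCP position; "orientation": TCP orientation; "force": force on the tool from outside, world axes, zero at the start; "torque": the same for the moment, N m; "gripper_width": finger opening in m.
Only numpy, scipy, OpenCV 4.12 (cv2) and the standard library are available. Lean on these libraries where they do the work, as an engineer would, in place of code of your own. Each camera call takes 0.05 s, during which the arm holds its last target.

TASK

The lid has been laid on the clear sample box, but its four blue rim sections still stand up. Press down each one with a fingertip, working round the rim, until all four have clicked shut, flush with the white corners. Do not lift, tip or shove the box, leave the things standing around it where they are, and end clear of everything.

Things in the scene. Friction and masses are not known exactly. Their poses are not given: they have to be found in the camera images.
- sample_box: Clear loose sample box with its white lid laid on, 140 (x) x 180 (y) mm, 76 mm tall to the shut rim, 0.6 to 1 kg. Origin: centre of the underside, z up. The lid's sunken panel (92 x 132 mm, top at 70 mm) and four corners (top at 76 mm) are home. Between the corners each side has one blue rim section, 24 mm wide, hinged at the panel's edge; its outer edge stands up. The four move independently.
- rim_far (a joint): How far the blue rim section on the box's +x side (118 mm long) stands up, rad: 0 = clicked shut, flush with the corners; 0.42 to 0.58 at the start (outer edge 9 to 12 mm above flush). About 9 N down near the outer edge carries it over its snap at about 0.2; short of that it springs back up, past it it stays shut.
- rim_far_edge (a point): Thumb mark (30 mm white bar) in the middle of the +x section, on its top, 6 mm in from its outer edge: the place to press. It moves with the section; when shut it lies 64 mm from the box's centre towards +x, 76 mm above its underside; standing up, it is 6 to 9 mm higher and 5 to 8 mm closer to the centre.
- rim_left (a joint): How far the blue rim section on the box's +y side (78 mm long) stands up, rad: 0 = clicked shut, flush with the corners; 0.42 to 0.58 at the start (outer edge 9 to 12 mm above flush). About 9 N down near the outer edge carries it over its snap at about 0.2; short of that it springs back up, past it it stays shut.
- rim_left_edge (a point): Thumb mark (30 mm white bar) in the middle of the +y section, on its top, 6 mm in from its outer edge: the place to press. It moves with the section; when shut it lies 84 mm from the box's centre towards +y, 76 mm above its underside; standing up, it is 6 to 9 mm higher and 5 to 8 mm closer to the centre.
- rim_near (a joint): How far the blue rim section on the box's -x side (118 mm long) stands up, rad: 0 = clicked shut, flush with the corners; 0.42 to 0.58 at the start (outer edge 9 to 12 mm above flush). About 9 N down near the outer edge carries it over its snap at about 0.2; short of that it springs back up, past it it stays shut.
- rim_near_edge (a point): Thumb mark (30 mm white bar) in the middle of the -x section, on its top, 6 mm in from its outer edge: the place to press. It moves with the section; when shut it lies 64 mm from the box's centre towards -x, 76 mm above its underside; standing up, it is 6 to 9 mm higher and 5 to 8 mm closer to the centre.
- rim_right (a joint): How far the blue rim section on the box's -y side (78 mm long) stands up, rad: 0 = clicked shut, flush with the corners; 0.42 to 0.58 at the start (outer edge 9 to 12 mm above flush). About 9 N down near the outer edge carries it over its snap at about 0.2; short of that it springs back up, past it it stays shut.
- rim_right_edge (a point): Thumb mark (30 mm white bar) in the middle of the -y section, on its top, 6 mm in from its outer edge: the place to press. It moves with the section; when shut it lies 84 mm from the box's centre towards -y, 76 mm above its underside; standing up, it is 6 to 9 mm higher and 5 to 8 mm closer to the centre.
- bottle_small: Bystander beside the box: glass media bottle, 68 mm across, 135 mm tall, blue cap, orange medium. Origin: centre of its underside.
- vial: Bystander beside the box: amber sample vial, 26 mm across, 52 mm tall, white cap. Origin: centre of its underside.
- spare_cap: Bystander beside the box: blue screw cap, 47 mm across, 25 mm tall. Origin: centre of its underside.
- bottle_big: Bystander: glass media bottle, 86 mm across, 175 mm tall, blue cap, green medium. Origin: centre of its underside.
- beaker: Bystander: empty glass beaker, 72 mm across, 95 mm tall. Origin: centre of its underside.
- tube_rack: Bystander: red tube rack with sample tubes, 75 x 165 mm, 88 mm tall. Origin: centre of its underside.
- marker: Bystander: marker pen lying on the bench, 137 mm long, 16 mm thick. Origin: under its middle, on the bench.
There are look-alikes about, which are no part of the job. Leave any pink or purple look-alike of the sample_box alone.

How it is judged:
At the end, for the whole second after the job is handed in: All four rim sections are snapped shut (each stands up less than 0.06 rad, about 1.5 mm at its outer edge); the box stands flat and still on the bench within 30 mm of where it was, and every bystander is within 30 mm of where it was (value of joint each of rim_far, rim_left, rim_near, rim_right below 0.06 rad and height (world z) of sample_box below 0.005 m and angle between sample_box's own z axis and vertical below 0.05 rad and distance of each of sample_box, bottle_small, vial, spare_cap, bottle_big, beaker, tube_rack, marker from where it was at the start of the episode below 0.03 m and linear speed of sample_box below 0.01 m/s); the robot touches nothing.
It fails at once if the box is lifted 10 mm off the bench (height (world z) of sample_box above 0.01 m).
It fails at once if the box is tipped by more than 0.15 rad (angle between sample_box's own z axis and vertical above 0.15 rad).
It fails at once if the box is shoved more than 30 mm (distance of sample_box from where it was at the start of the episode above 0.03 m).
It fails at once if a bystander is carried, knocked over or pushed more than 30 mm (distance of any of bottle_small, vial, spare_cap, bottle_big, beaker, tube_rack, marker from where it was at the start of the episode above 0.03 m).
It also fails if it takes over 45 s, if anything falls off the work surface, if the arm or the gripper's body presses on something with over 40 N, if the wrist force passes 120 N, or if a joint passes its speed limit or range.

## Working session

There is one attempt and no reset: what is moved stays moved. The work goes in short steps, Python scripts to look and compute and a tool call to move; the robot and the scene stay as the last step left them, time stands still between calls to the robot, and variables do not carry over. Pictures are saved under pics/ and viewed, and the job is handed in when it is done.

Besides the shell and the picture viewer there is one more tool, called by a JSON object that holds its "name" and its "arguments", one argument or row to a line. step_arm: Moves the arm, as the interface text tells. Its arguments: {"type":"object","properties":{"commands":{"type":"array"},"grip_force":{"type":"number"}},"required":["commands"]}

```bash
mkdir -p pics; ls; python3 - <<'E'
from bench import sensors, eyes
import cv2
print(sensors.observe())
for n in ["scene","side","wrist"]:
    im=eyes.read_camera(n); cv2.imwrite(f"pics/{n}0.png",im[:,:,::-1]); print(n,eyes.camera_params(n))
E
```

```text
pics
{'clock': 0.0, 'joint_positions': array([-1.32761746e+00,  1.24508263e-01,  1.65163586e+00, -3.33294440e-06,
        1.36746447e+00, -8.25901446e-02]), 'joint_velocities': array([-0.00027098, -0.00055153,  0.00109926, -0.00020553,  0.00044614,
       -0.00148925]), 'effort': array([ 3.59319583e-04, -4.17598844e+01, -3.59934461e+01,  7.73594063e-02,
        4.91722499e-02, -1.74425809e-04]), 'tool_pos': array([ 0.20794554, -0.61559074,  0.40350714]), 'orientation': array([-1.57063327,  0.00200934, -1.24502648]), 'force': array([-0.47114892, -0.46176354, -0.41307393]), 'torque': array([ 0.00487354, -0.00070023, -0.02470159]), 'gripper_width': 0.09478693863256214}
scene {'vfov': 50.935437432435585, 'cx': 259.64892511241857, 'cy': 190.72182311442162, 'rvec': array([ 1.25612833,  2.35940135, -0.8608478 ]), 'tvec': array([ 0.24159666, -0.25084875,  1.45801179])}
side {'vfov': 56.85988490650034, 'cx': 260.5260404674046, 'cy': 194.35793368233263, 'rvec': array([ 0.89649169, -2.505115  ,  1.08237179]), 'tvec': array([0.36425243, 0.2420011 , 1.13151697])}
wrist {'vfov': 65.70646984690485, 'cx': 255.27214641491963, 'cy': 191.42564516602272, 'mount': array([[ 9.99998995e-01,  8.51788101e-04,  1.13331273e-03,
        -9.46336270e-04],
       [-8.93894828e-04, -2.41646728e-01,  9.70363880e-01,
         1.91698936e-02],
       [ 1.10040572e-03, -9.70363918e-01, -2.41645724e-01,
         6.74224689e-02],
       [ 0.00000000e+00,  0.00000000e+00,  0.00000000e+00,
         1.00000000e+00]])}
```

View pics/scene0.png

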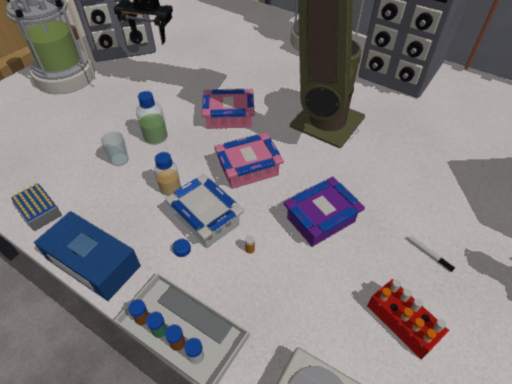

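View pics/side0.png

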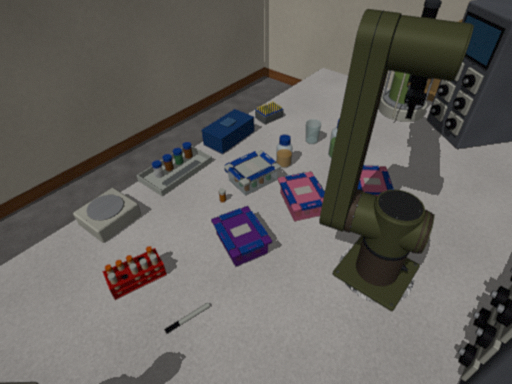

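View pics/wrist0.png

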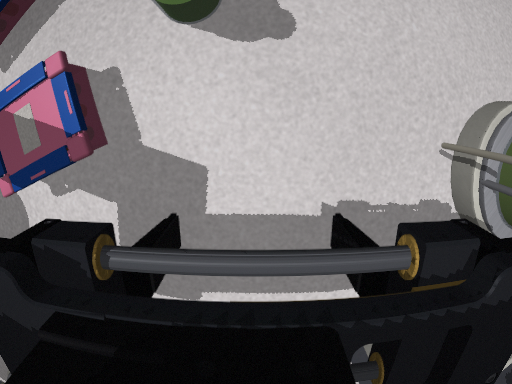

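The clear box with blue and white rim is at about (205,208) in scene and (252,170) in side. I'll zoom in on both.

```bash
python3 - <<'E'
import cv2,numpy as np
a=cv2.imread("pics/scene0.png")[140:280,130:270]; b=cv2.imread("pics/side0.png")[120:220,200:310]
cv2.imwrite("pics/cropA.png",cv2.resize(a,None,fx=4,fy=4,interpolation=cv2.INTER_CUBIC))
cv2.imwrite("pics/cropB.png",cv2.resize(b,None,fx=5,fy=5,interpolation=cv2.INTER_CUBIC))
E
```

```text
(no output)
```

View pics/cropA.png

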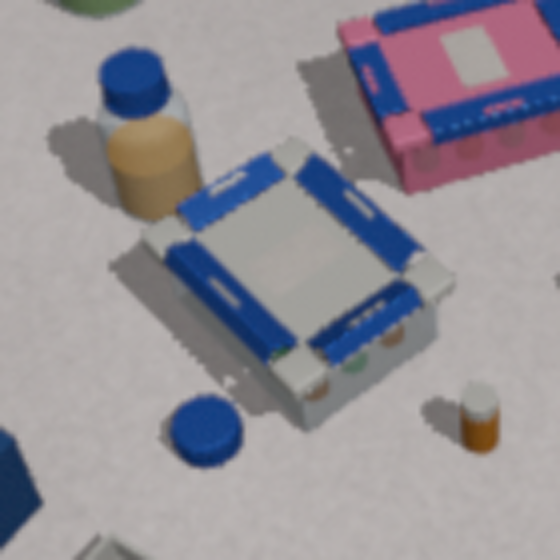

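View pics/cropB.png

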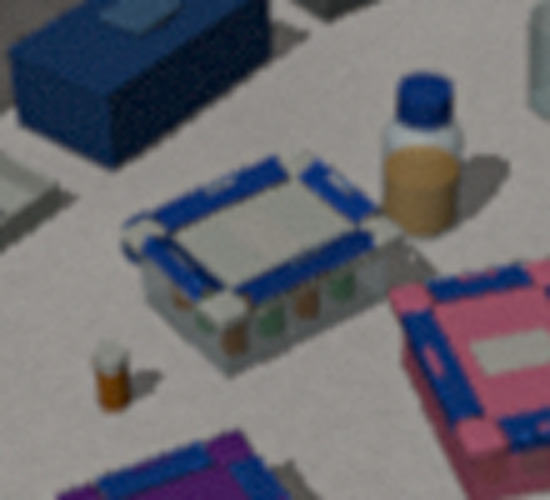

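The bottle stands close to one short side, with the spare cap and vial near the box. I'll take a coarse estimate from the four white corners at z=76 mm, and the neighbours on the bench.

```bash
cat > h.py <<'E'
import numpy as np,cv2
from bench import sensors, eyes
from scipy.spatial.transform import Rotation as Ro
def ray(n,uv,tcp=None):
    p=eyes.camera_params(n); f=192/np.tan(np.radians(p['vfov'])/2)
    x=(uv[0]-p['cx'])/f; y=(uv[1]-p['cy'])/f
    if n!='wrist':
        R=cv2.Rodrigues(p['rvec'])[0]; d=R.T@np.array([x,y,1.]); o=-R.T@p['tvec']
    else:
        r=np.hypot(x,y); d=np.array([x/r*np.sin(r),y/r*np.sin(r),np.cos(r)])
        pos,R=tcp; M=p['mount']; o=pos+R@M[:3,3]; d=R@M[:3,:3]@d
    return o,d/np.linalg.norm(d)
def onz(n,uv,z,tcp=None):
    o,d=ray(n,uv,tcp); return o+d*(z-o[2])/d[2]
def tri(rs):
    A=np.zeros((3,3));b=np.zeros(3)
    for o,d in rs:
        P=np.eye(3)-np.outer(d,d);A+=P;b+=P@o
    x=np.linalg.solve(A,b); return x,[np.linalg.norm((np.eye(3)-np.outer(d,d))@(x-o)) for o,d in rs]
def tcp():
    s=sensors.observe(); return s['tool_pos'],Ro.from_euler('xyz',s['orientation']).as_matrix()
E
python3 - <<'E'
from h import *
np.set_printoptions(precision=4,suppress=True)
A=lambda u,v:(130+u/4-.4,140+v/4-.4); B=lambda u,v:(200+u/5-.4,120+v/5-.4)
c=[onz('scene',A(*p),.076) for p in [(291,136),(455,278),(303,392),(141,238)]]
print(np.array(c),np.mean(c,0)); c=np.array(c)
print([np.linalg.norm(c[i]-c[(i+1)%4]) for i in range(4)])
d=[onz('side',B(*p),.076) for p in [(402,230),(216,322),(124,232),(300,153)]]; d=np.array(d)
print(d,d.mean(0),[np.linalg.norm(d[i]-d[(i+1)%4]) for i in range(4)])
for a,b in [((229,182),(345,183)),((362,204),(312,263)),((366,318),(196,270)),((223,291),(222,186))]:
    print(tri([ray('scene',A(*a)),ray('side',B(*b))]))
print('cap',onz('scene',A(205,430),.02),'vial',onz('scene',A(481,440),.005),'bottle cap',onz('scene',A(132,75),.13),onz('side',B(425,100),.13))
E
```

```text
[[ 0.503  -0.1575  0.076 ]
 [ 0.543   0.0181  0.076 ]
 [ 0.6736 -0.0093  0.076 ]
 [ 0.6366 -0.1826  0.076 ]] [ 0.589  -0.0828  0.076 ]
[np.float64(0.18010626936453586), np.float64(0.13349632267836906), np.float64(0.1771715119928257), np.float64(0.13599888169589602)]
[[ 0.5003 -0.1562  0.076 ]
 [ 0.5413  0.0188  0.076 ]
 [ 0.6682 -0.0154  0.076 ]
 [ 0.6275 -0.1841  0.076 ]] [ 0.5843 -0.0842  0.076 ] [np.float64(0.17971984778020636), np.float64(0.13140380704821727), np.float64(0.173525243698545), np.float64(0.13026731427245378)]
(array([ 0.5659, -0.1637,  0.0838]), [np.float64(0.0026767015085830776), np.float64(0.002676701508583136)])
(array([ 0.5268, -0.0747,  0.0789]), [np.float64(0.0016554360760457545), np.float64(0.0016554360760458004)])
(array([ 0.5983, -0.0187,  0.0689]), [np.float64(0.003247228777248732), np.float64(0.0032472287772487072)])
(array([ 0.6426, -0.1027,  0.0816]), [np.float64(0.0007091994356752809), np.float64(0.0007091994356753046)])
cap [ 0.7081 -0.0725  0.02  ] vial [0.603  0.0803 0.005 ] bottle cap [ 0.5563 -0.2522  0.13  ] [ 0.548  -0.2469  0.13  ]
```

{"name": "step_arm", "arguments": {
  "commands": [0.8,1.4,0,0,0,-0.4,0,2.0,3.5,0,0,0,-0.9,0,3.3,5.9,0,0,0,-1.5,0,4.6,8.2,0,0,0,-2.0,0,5.9,10.5,0,0,0,-2.5,0]
}}

```text
clock: 0.78
tool_pos: [0.3497, -0.3626, 0.4045]
orientation: [-1.571, 0.0, -1.685]
force: [0.6, 0.1, 0.0]
gripper_width: 0.0504
```

{"name": "step_arm", "arguments": {
  "commands": [1.3,2.3,0,0,0,-0.3,0,2.6,4.6,0,0,0,-0.6,0,4.0,7.0,0,0,0,-0.6,0,5.4,9.4,0,0,0,-0.6,0,6.4,11.4,0,0,0,-0.6,0]
}}

```text
clock: 1.4
tool_pos: [0.5031, -0.0902, 0.4047]
orientation: [-1.57, -0.0, -1.786]
force: [0.6, -0.2, 0.1]
gripper_width: 0.0023
```

```bash
python3 - <<'E'
from h import *
s=sensors.observe();print(s['clock'],s['tool_pos'],s['orientation'],s['force'],s['gripper_width'],s['joint_velocities'])
np.savez('w1.npz',p=s['tool_pos'],o=s['orientation'])
im=eyes.read_camera('wrist');cv2.imwrite('pics/wrist1.png',im[:,:,::-1])
E
```

```text
1.4 [ 0.50308251 -0.0902414   0.40467886] [-1.57046119e+00 -1.30884015e-04 -1.78605967e+00] [ 0.56102717 -0.21425386  0.14969749] 0.0022959599892982607 [ 0.98975492  0.29354696 -0.25091281 -0.0017424  -0.0469529   0.97835541]
```

View pics/wrist1.png

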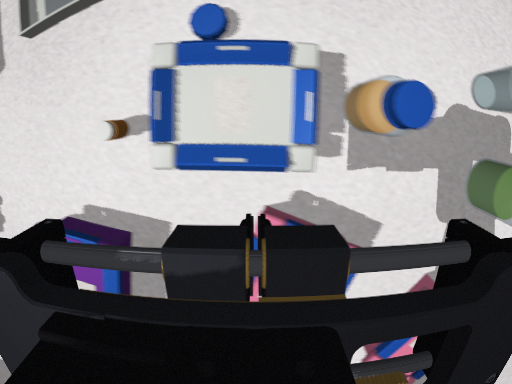

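The box is in full view, with marks at about (234,47), (308,106), (230,158) and (158,105). The arm was still moving, so I'll let it settle before measuring.

{"name": "step_arm", "arguments": {
  "commands": [0,0,0,0,0,0,0,0,0,0,0,0,0,0]
}}

```text
clock: 1.7
tool_pos: [0.5022, -0.0929, 0.4044]
orientation: [-1.571, -0.0, -1.787]
force: [-0.5, -0.6, -0.2]
gripper_width: 0.0005
```

```bash
python3 - <<'E'
from h import *
np.set_printoptions(precision=4,suppress=True)
s=sensors.observe();print(s['clock'],s['tool_pos'],s['orientation'],s['force'],s['joint_velocities'])
T=tcp()
im=eyes.read_camera('wrist');cv2.imwrite('pics/wrist2.png',im[:,:,::-1])
hsv=cv2.cvtColor(im,cv2.COLOR_RGB2HSV)
m=((hsv[...,0]>105)&(hsv[...,0]<125)&(hsv[...,1]>150)&(hsv[...,2]>60)).astype(np.uint8)
n,l,st,c=cv2.connectedComponentsWithStats(m)
for i in range(1,n):
    if st[i,4]>300: print(st[i],c[i],onz('wrist',c[i],.08,T))
cv2.imwrite('pics/w2c.png',cv2.resize(im[20:200,120:460,::-1],None,fx=2.3,fy=2.3,interpolation=cv2.INTER_CUBIC))
E
```

```text
1.7 [ 0.5022 -0.0929  0.4044] [-1.5714 -0.0003 -1.7868] [-0.5068 -0.6012 -0.1982] [-0.0234 -0.0025 -0.0004  0.0032 -0.0005  0.0024]
[ 176    3  115   62 3608] [226.2411  43.2702] [ 0.6519 -0.0949  0.08  ]
[ 150   69   24   73 1548] [161.5556 104.9089] [ 0.6055 -0.0147  0.08  ]
[ 292   69   27   75 1694] [304.9038 106.0224] [ 0.5705 -0.1594  0.08  ]
[ 382   80   54   49 2117] [408.3387 104.3103] [ 0.5545 -0.278   0.08  ]
[ 175  144  113   28 2725] [231.7431 157.3031] [ 0.5341 -0.0746  0.08  ]
[102 269  18  25 380] [110.6026 280.8368] [0.4165 0.1186 0.08  ]
[376 337  36  22 363] [390.2231 346.9036] [ 0.2148 -0.2374  0.08  ]
```

View pics/w2c.png

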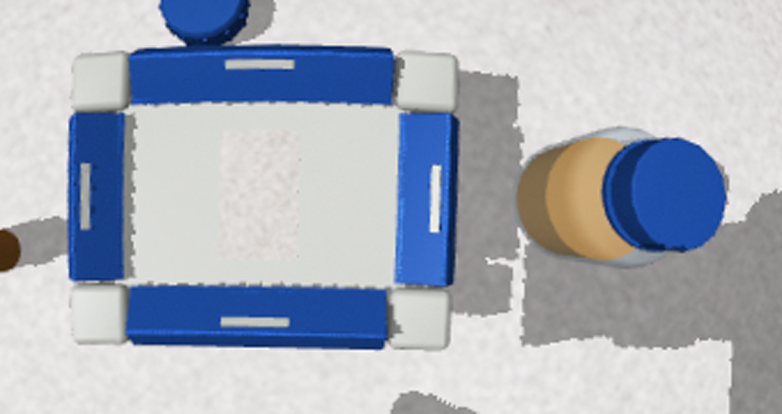

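```bash
python3 - <<'E'
from h import *
np.set_printoptions(precision=4,suppress=True)
T=tcp(); P=lambda u,v:(120+u/2.3-.3,20+v/2.3-.3)
c=np.array([onz('wrist',P(*p),.075,T) for p in [(74,53),(459,53),(450,349),(71,344)]]);print(c,c.mean(0))
print([np.linalg.norm(c[i]-c[(i+1)%4]) for i in range(4)])
for i in range(4):
    d=c[(i+1)%4]-c[i]; print(np.degrees(np.arctan2(d[1],d[0])))
M={k:onz('wrist',P(*p),.083,T) for k,p in dict(far=(260,64.5),left=(85.5,196),right=(435,198.5),near=(255,322)).items()};print(M)
print('centre', (M['far']+M['near'])/2,(M['left']+M['right'])/2, np.linalg.norm(M['far']-M['near']),np.linalg.norm(M['left']-M['right']))
A=lambda u,v:(130+u/4-.4,140+v/4-.4)
print('bigbottle',onz('scene',(152,130),.06),'beaker',onz('scene',(117,150),.05))
E
```

```text
[[ 0.6773 -0.0173  0.075 ]
 [ 0.635  -0.1909  0.075 ]
 [ 0.4999 -0.1585  0.075 ]
 [ 0.5415  0.0166  0.075 ]] [ 0.5884 -0.0875  0.075 ]
[np.float64(0.17875629565057188), np.float64(0.13894295253531058), np.float64(0.1800410220748699), np.float64(0.1400179689647845)]
-103.69892149959831
166.5097849930101
76.64280097809525
-14.016223110019316
{'far': array([ 0.6448, -0.101 ,  0.083 ]), 'left': array([ 0.6066, -0.011 ,  0.083 ]), 'right': array([ 0.5697, -0.1634,  0.083 ]), 'near': array([ 0.5323, -0.0736,  0.083 ])}
centre [ 0.5885 -0.0873  0.083 ] [ 0.5881 -0.0872  0.083 ] 0.1157574387789055 0.15677045192372033
bigbottle [ 0.4329 -0.429   0.06  ] beaker [ 0.5584 -0.4634  0.05  ]
```

Estimates agree: centre (0.588,-0.087), yaw about -13.6°, sides 139x179 mm (given 140x180). Shut marks: near (.526,-.072), left (.608,-.006), far (.650,-.102), right (.569,-.169). Starting with near.

{"name": "step_arm", "arguments": {
  "commands": [0.5,0.4,-1.5,0,0,-0.1,0,0.96,0.82,-3.4,0,0,-0.1,0,0.96,0.82,-4.5,0,0,-0.1,0,0.96,0.82,-4.5,0,0,-0.1,0]
}}

```text
clock: 2.25
tool_pos: [0.5252, -0.0729, 0.2894]
orientation: [-1.577, -0.0, -1.806]
force: [-0.8, 0.4, -1.1]
gripper_width: 0.0007
```

{"name": "step_arm", "arguments": {
  "commands": [0,0,-0.3,0,0,0,0,0,0,-0.5,0,0,0,0,0,0,-0.65,0,0,0,0,0,0,-0.8,0,0,0,0]
}}

```text
clock: 2.75
tool_pos: [0.5264, -0.0718, 0.273]
orientation: [-1.572, -0.0, -1.803]
force: [-8.0, 1.4, 10.5]
gripper_width: -0.0002
```

{"name": "step_arm", "arguments": {
  "commands": [0,0,-0.1,0,0,0,0,0,0,-0.2,0,0,0,0,0,0,-0.2,0,0,0,0]
}}

```text
clock: 3.12
tool_pos: [0.5265, -0.0717, 0.267]
orientation: [-1.57, 0.0, -1.803]
force: [0.5, 0.2, 0.8]
gripper_width: 0.0009
```

Near has snapped: the force fell to about 0 with the tip at about 77 mm. Now up, over and down onto left.

{"name": "step_arm", "arguments": {
  "commands": [0,0,1.4,0,0,0,0,1.6,1.3,1.6,0,0,0,0,3.26,2.63,1.5,0,0,0,0,3.26,2.63,0.9,0,0,0,0,3.26,2.63,0.5,0,0,0,0]
}}

```text
clock: 3.75
tool_pos: [0.6075, -0.0059, 0.2779]
orientation: [-1.573, -0.001, -1.803]
force: [-0.5, 0.1, -0.3]
gripper_width: 0.0004
```

{"name": "step_arm", "arguments": {
  "commands": [0,0,-0.15,0,0,0,0,0,0,-0.3,0,0,0,0,0,0,-0.4,0,0,0,0,0,0,-0.5,0,0,0,0,0,0,-0.5,0,0,0,0]
}}

```text
clock: 4.38
tool_pos: [0.6076, -0.0065, 0.267]
orientation: [-1.571, -0.001, -1.804]
force: [-0.2, -0.4, -0.8]
gripper_width: 0.0006
```

{"name": "step_arm", "arguments": {
  "commands": [0,0,1.4,0,0,0,0,0.8,-1.9,1.6,0,0,0,0,1.72,-3.84,1.5,0,0,0,0,1.72,-3.84,0.9,0,0,0,0,1.72,-3.84,0.5,0,0,0,0]
}}

```text
clock: 5.0
tool_pos: [0.6503, -0.1022, 0.2779]
orientation: [-1.573, 0.0, -1.804]
force: [-0.5, -0.8, 0.1]
gripper_width: 0.0008
```

{"name": "step_arm", "arguments": {
  "commands": [0,0,-0.15,0,0,0,0,0,0,-0.3,0,0,0,0,0,0,-0.4,0,0,0,0,0,0,-0.5,0,0,0,0,0,0,-0.5,0,0,0,0]
}}

```text
clock: 5.62
tool_pos: [0.6507, -0.1015, 0.2668]
orientation: [-1.572, 0.0, -1.803]
force: [1.0, 0.6, 1.0]
gripper_width: 0.0003
```

Right next: a shift of (-.082,-.067) = (-3.28,-2.68).

{"name": "step_arm", "arguments": {
  "commands": [0,0,1.4,0,0,0,0,-1.6,-1.3,1.6,0,0,0,0,-3.28,-2.68,1.5,0,0,0,0,-3.28,-2.68,0.9,0,0,0,0,-3.28,-2.68,0.5,0,0,0,0]
}}

```text
clock: 6.25
tool_pos: [0.5686, -0.1687, 0.2781]
orientation: [-1.573, 0.001, -1.804]
force: [-0.6, -0.6, -0.2]
gripper_width: 0.001
```

{"name": "step_arm", "arguments": {
  "commands": [0,0,-0.15,0,0,0,0,0,0,-0.3,0,0,0,0,0,0,-0.4,0,0,0,0,0,0,-0.5,0,0,0,0,0,0,-0.5,0,0,0,0]
}}

```text
clock: 6.88
tool_pos: [0.5693, -0.1685, 0.2668]
orientation: [-1.571, 0.001, -1.803]
force: [0.5, -0.4, -0.6]
gripper_width: 0.0004
```

{"name": "step_arm", "arguments": {
  "commands": [0,0,1.5,0,0,0,0,-1.0,1.0,3.5,0,0,0,0,-2.0,2.2,5.5,0,0,0,0,-2.65,3.05,5.5,0,0,0,0,-2.65,3.05,5.5,0,0,0,0]
}}

```text
clock: 7.5
tool_pos: [0.5022, -0.0914, 0.4054]
orientation: [-1.569, 0.0, -1.801]
force: [1.3, -0.2, 0.0]
gripper_width: 0.0004
```

```bash
python3 - <<'E'
from h import *
np.set_printoptions(precision=4,suppress=True)
s=sensors.observe();print(s['clock'],s['tool_pos'],s['orientation'],s['force'])
im=eyes.read_camera('wrist');cv2.imwrite('pics/wrist3.png',im[:,:,::-1])
cv2.imwrite('pics/w3c.png',cv2.resize(im[10:200,120:460,::-1],None,fx=2.3,fy=2.3,interpolation=cv2.INTER_CUBIC))
a=eyes.read_camera('scene')[140:280,130:270,::-1]; b=eyes.read_camera('side')[120:220,200:310,::-1]
cv2.imwrite("pics/s3.png",np.hstack([cv2.resize(a,(400,400),interpolation=cv2.INTER_CUBIC),cv2.resize(b,(400,400),interpolation=cv2.INTER_CUBIC)]))
E
```

```text
7.5 [ 0.5022 -0.0914  0.4054] [-1.5691  0.0004 -1.8014] [ 1.2777 -0.1906  0.0424]
```

View pics/w3c.png

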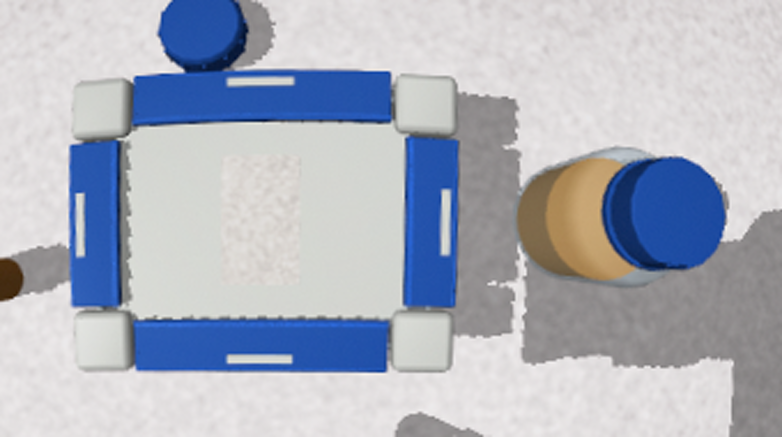

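View pics/s3.png

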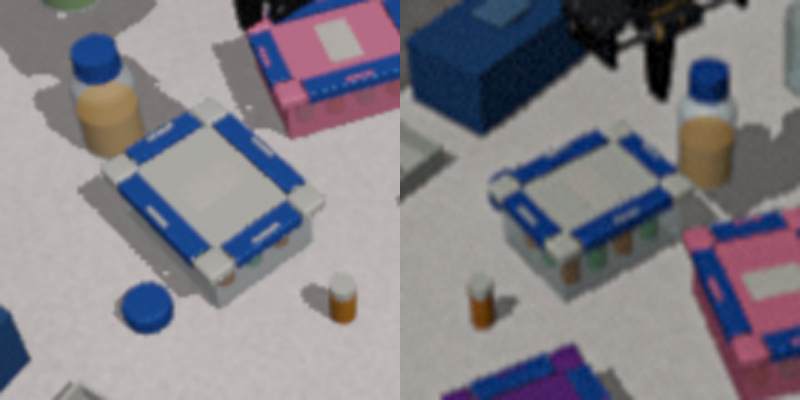

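The sections look flush. As a number check, with everything shut the marks should sit 128 and 168 mm apart at z=76 mm.

```bash
python3 - <<'E'
from h import *
np.set_printoptions(precision=4,suppress=True)
T=tcp(); im=cv2.imread('pics/wrist3.png')
hsv=cv2.cvtColor(im,cv2.COLOR_BGR2HSV); w=(hsv[...,1]<110).astype(np.uint8)
P=lambda u,v:(120+u/2.3-.3,10+v/2.3-.3)
M={}
for k,p in dict(far=(260,81),left=(80,225),right=(445,222),near=(259,359)).items():
    u,v=[int(round(x)) for x in P(*p)]; hw,hh=(18,4) if k in('far','near') else (4,18)
    ys,xs=np.nonzero(w[v-hh:v+hh+1,u-hw:u+hw+1]); uv=(xs.mean()+u-hw,ys.mean()+v-hh)
    M[k]=onz('wrist',uv,.076,T); print(k,uv,M[k])
c=np.mean(list(M.values()),0)
print(c,{k:np.linalg.norm(v-c) for k,v in M.items()},np.linalg.norm(M['far']-M['near']),np.linalg.norm(M['left']-M['right']))
c=np.array([onz('wrist',P(*p),.075,T) for p in [(74,78),(457,75),(452,371),(76,371)]]);print(c.mean(0))
s=sensors.observe();print(s['clock'],s['joint_velocities'],s['force'])
E
```

```text
far (np.float64(232.62809917355372), np.float64(44.752066115702476)) [ 0.6501 -0.1032  0.076 ]
left (np.float64(154.06451612903226), np.float64(108.3225806451613)) [ 0.6068 -0.0062  0.076 ]
right (np.float64(313.18045112781954), np.float64(106.76691729323308)) [ 0.5676 -0.1694  0.076 ]
near (np.float64(232.24561403508773), np.float64(165.5)) [ 0.5261 -0.0731  0.076 ]
[ 0.5876 -0.088   0.076 ] {'far': np.float64(0.06429357521572843), 'left': np.float64(0.08396446705018244), 'right': np.float64(0.08388891257289964), 'near': np.float64(0.06328133254165362)} 0.12757488704135575 0.1678503286813835
[ 0.5884 -0.0889  0.075 ]
7.65 [-0.0086  0.0152 -0.0046 -0.0001  0.0015  0.0017] [ 0.7702  0.177  -0.3016]
```

All four marks sit where a shut rim puts them (64.3, 63.3, 84.0 and 83.9 mm), the box has moved about 1 mm, and the arm is clear.

```bash
python3 -c "
from bench import hand_in; print(hand_in())"
```

```text
the job is handed in; nothing more can be done
None
```

I pressed all four rim sections shut in turn (near, left, far, right) with the closed fingertips, then raised the arm clear and handed the job in at about 7.7 s. `hand_in()` gave no verdict.

- **Rim:** the last wrist picture puts the thumb marks 64.3 (far), 63.3 (near), 84.0 (left) and 83.9 mm (right) from the box's centre. The values for a shut rim are 64 and 84 mm. All three views show the sections flush with the corners.
- **Snap:** I saw the force peak and drop only for the near section, at about 10.5 N with 8 N sideways. For the other three I relied on the near-zero force after pressing and on the pictures.
- **Box and neighbours:** the box's centre moved about 1 mm, which is within measurement error. The small bottle, vial and spare cap looked unmoved. I did not re-measure the big bottle, beaker, tube rack or marker, and the arm never came down near them.
- **Disagreement:** the first coarse fix from the fixed cameras was about 4 mm off the wrist camera's. I used the wrist measurement, because it matched the box's given size to about 1 mm.

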